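Lay out a titration place at the bench

TASK

Lay out the titration place on the green bench sheet in this order: set the cork ring flat on the middle of the white tile, seat the round flask upright in the recess of the ring, stand the white jar centrally behind the tile about 3 cm clear of its edge, stand the brown bottle directly to the left of the jar about 3 cm clear of it, and last stand the orange cup midway between the tile and the aluminium block. Behind means away from you, on the side opposite the tile's blue edge, and left is your left as you face that way, along the tile's own edges. Let go of each thing before taking the next, never tip anything over, and leave the green bottle where it stands.

Things in the scene. Friction and masses are not known exactly. Their poses are not given: they have to be found in the camera images.
- mat: Green bench sheet with a white line along each long edge, fixed, 300 (x) x 560 (y) x 0.8 mm (so thin that things stand at the height of the bench). Origin at bench height exactly midway between the centres of tile and block (140 mm from each along y), 50 mm nearer the robot than the sheet's own centre. Its x axis points away from the robot (behind), y to the left; turned by up to about 0.15 rad.
- tile: White glazed square tile, fixed, 120 x 120 x 8 mm high, with a 12 mm blue strip along its front edge (-x, towards the robot). It is on the left or the right of the sheet. Origin at the centre of its underside; x points behind (away from the robot), y to the left, parallel to the sheet's axes.
- block: Bare aluminium test-tube block with eight black hole mouths, fixed, 100 (x) x 70 (y) x 40 mm high, on the other half of the sheet from the tile. Origin at the centre of its underside; axes as the tile's.
- ring: Round cork flask ring, loose, about 40 g, outer diameter 64 mm, 30 mm high, lying flat, with a round recess in its top 51 mm in diameter and 6 mm deep with a flat cork floor. Origin at the centre of its underside, z up (recess upward).
- flask: Clear-glass round flask with red band and red stopper, loose, about 90 g, upright. Belly diameter 60 mm, widest 25 mm up; flat foot 32 mm across; straight neck 23 mm in diameter from 53 to 95 mm up; stopper 27 mm in diameter, top at 110 mm. Origin: centre of its underside, z up the neck. In the ring the belly rests on the rim, the foot about 5 mm below the ring's top; it centres itself.
- jar: White plastic reagent jar with a blue lid, loose, about 140 g, upright, diameter 56 mm up to 53 mm, lid diameter 54 mm up to 70 mm. Origin at the centre of its underside, z up.
- brown_bottle: Brown bottle with a black cap, loose, about 110 g, upright, diameter 44 mm up to 56 mm, sloping shoulder to 65 mm, cap diameter 27 mm up to 85 mm. Origin at the centre of its underside, z up.
- cup: Orange plastic cup, open at the top, loose, about 60 g, upright, 56 mm diameter at the rim, 50 mm high, narrowing slightly downwards, wall 3 mm. Origin at the centre of its underside, z up.
- green_bottle: Green bottle with a white cap, a bystander to be left alone, loose, standing about 120 mm behind the centre of the aluminium block. Same shape as the brown bottle: diameter 44 mm, 85 mm high. Origin at the centre of its underside.
Things that resemble listed ones, but are neither listed nor needed, are in the scene too. Leave any pink or purple look-alike of the flask alone.

How it is judged:
By the outcome, as a careful person would: the job done as asked, in the order asked, and still so for the second after the job is handed in, with the robot touching nothing.
It also fails if it takes over 141 s, if anything falls off the work surface, if the arm or the gripper's body presses on something with over 40 N, if the wrist force passes 120 N, or if a joint passes its speed limit or range.

ROBOT

A 6-joint arm with a two-finger parallel gripper is mounted at the origin on the work surface. World frame = base frame: x ahead of the robot, y to its left, z up, the work surface at z = 0. Lengths are in m, angles in rad, forces in N, time in s.
With the tool pointing down it reaches from about 0.4 to 0.825 m from the base axis. Payload 7 kg.
Tool frame: the origin (TCP) lies midway between the tips of the shut fingers; the grasp point (between the pads) lies 19 mm behind it; z points along the fingers, y is the direction in which the jaws open and shut (so a half turn about z gives the same grasp; the last joint's range is limited). The gripper opens to 88 mm and grips with 3 to 60 N. Pads are 19 mm wide; open, the fingers measure 130 mm over their backs; the gripper's body (78 mm by 193 mm) begins 47 mm behind the grasp point.
Start: joints at [1.55, 0.359, 0.012, 0, -1.224, -0.288], TCP at [0.205, 0.643, 0.227] pointing down, gripper open.
Joint ranges: [-3.07, 3.07], [-1.43, 2.12], [-1.02, 1.25], [-3.03, 1.67], [-3.05, -0], [-3.03, 3.03]. Speed limits (rad/s): [2.39, 2.39, 3.01, 3.14, 3.14, 3.14].

INTERFACE

Orientations are given as a rotation vector (axis times angle).
In Python, from station import state, camera, get_calibration, finish_job gives the robot as it stands.
- The arm moves only by the tool arm_command, never from a script. Its argument "motion" is a list of rows, each a list of 3 entries, a list of its own where there are three numbers: the finger opening in cm, from 0 to 8.76, then the shift along the world's x, y, z in cm, then the turn, a rotation vector about the world's x, y, z in rad. A call has 1 to 8 rows; each row is the pose to reach, as a shift and turn from the pose commanded when the call began; what a row does not reach only later rows make up. A row lasts 1/8 s, in which the tool goes at most 62.5 mm and 10.7 degrees, less where a joint would pass 70% of its speed; a pose out of reach is approached as far as the arm can. A call with a gripper value outside its range is refused whole. The fingers move at their own pace and stop on an object; the grip force is fixed at half the most. Time passes only in rows, so rows that repeat a pose let the fingers close. It gives the time, the measured TCP pose, the force and the opening at its end, in the units of the state.
- state(): the state, without advancing time (a new reading comes with each control period).
- camera(name): name is "scene" or "top" or "wrist"; returns the picture (420x560x3 uint8, red, green, blue); there is no depth.
- get_calibration(name): a dict with "K" (3x3 intrinsics, pixels), "eye" and "rotation" of the camera in the world. Camera axes: x right, y down, z forward; pixel columns grow to the right and rows downward; lengths in m; the calibration is good to about 2 mm. The wrist camera is an equidistant fisheye: a pixel r from the principal point sees the ray r / f radians off the axis. A picture is of the moment at which its call begins: read the wrist's pose just before it. get_calibration takes no time and is no camera call; for the wrist camera it gives the pose at the moment of the call.
- finish_job(): hands the job in, once; it reports no verdict.
The state is a dict: "time_s": time; "joints": joint angles; "joint_velocities": joint speeds; "joint_torque": joint torques, N m; "eef_pos": TCP position; "tcp_rot": TCP orientation; "force": force on the tool from outside, world axes, zero at the start; "ft_torque": the same for the moment, N m; "width": opening from 0.0 (shut) to 1.0 (fully open).
Only numpy, scipy, OpenCV 4.12 (cv2) and the standard library are available. Lean on these libraries where they do the work, as an engineer would, in place of code of your own. Each camera call takes 0.05 s, during which the arm holds its last target. There are 200 camera calls.

## Working session

There is one attempt and no reset: what is moved stays moved. The work goes in short steps, Python scripts to look and compute and a tool call to move; the robot and the scene stay as the last step left them, time stands still between calls to the robot, and variables do not carry over. Pictures are saved under pics/ and viewed, about 12 in all and at most 16, crops included, and the job is handed in when it is done.

Besides the shell and the picture viewer there is one more tool, called after "Emit:" as name(argument=value, ...), one argument or row to a line, values as JSON. arm_command: Moves the arm, as the interface text tells. Its arguments: {"type":"object","properties":{"motion":{"type":"array","items":{"type":"array"}}},"required":["motion"]}

```bash
mkdir -p pics; ls; python3 - <<'E'
from station import *
import cv2
s=state();print(s)
for n in("scene","top"):
    c=get_calibration(n);print(n,c)
    cv2.imwrite(f"pics/{n}0.png",camera(n)[:,:,::-1])
print(get_calibration("wrist"))
E
```

```text
pics
{'time_s': 0.0, 'joints': array([ 1.55013556e+00,  3.59369767e-01,  1.10664130e-02, -3.72063963e-04,
       -1.22409506e+00, -2.88084601e-01]), 'joint_velocities': array([ 0.00106427, -0.00024524, -0.00068755,  0.00071322,  0.00072871,
       -0.00055096]), 'joint_torque': array([ 9.08765778e-04, -5.82712841e+01,  2.93042529e+01,  6.99683368e+00,
        6.95352210e-03, -1.65289262e-04]), 'eef_pos': array([0.20498727, 0.64260782, 0.2256331 ]), 'tcp_rot': array([ 3.10258782e+00, -4.82997390e-01, -2.08998800e-04]), 'force': array([-0.07876813,  0.62225672, -0.56251288]), 'ft_torque': array([0.03953152, 0.00891421, 0.04947917]), 'width': 1.0013035143863693}
scene {'K': array([[414.84164901,   0.        , 276.37173199],
       [  0.        , 414.84164901, 212.23889271],
       [  0.        ,   0.        ,   1.        ]]), 'eye': array([1.35121267, 0.31235489, 0.56363076]), 'rotation': array([-1.34104343, -1.90039757,  1.06962311])}
top {'K': array([[458.50763592,   0.        , 287.59752124],
       [  0.        , 458.50763592, 202.05698194],
       [  0.        ,   0.        ,   1.        ]]), 'eye': array([0.3642493 , 0.05511299, 1.09787066]), 'rotation': array([-2.11433026,  2.14828348, -0.2038383 ])}
{'K': array([[325.1922621 ,   0.        , 279.33443728],
       [  0.        , 325.1922621 , 209.03444416],
       [  0.        ,   0.        ,   1.        ]]), 'eye': array([0.27874266, 0.6195243 , 0.38413206]), 'rotation': array([ 1.73954362, -2.38183906, -0.34650459])}
```

View pics/scene0.png

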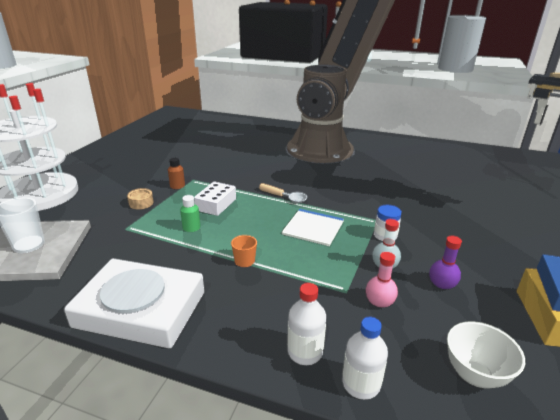

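View pics/top0.png

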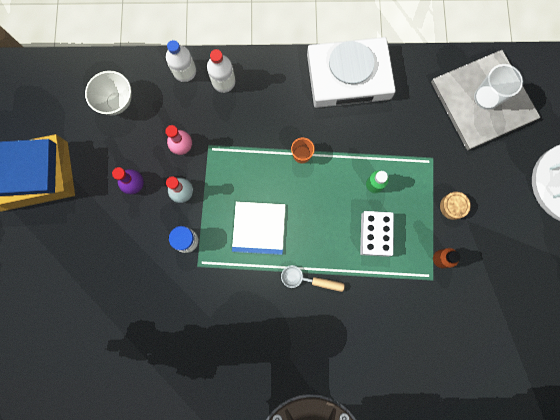

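The top view shows the tile at (260,228) with its blue edge toward the robot, and the block at (378,233). The other positions are ring (455,206), brown bottle (447,258), green bottle (377,180), cup (303,149), jar (183,239) and clear flask (180,188). The pink and purple look-alikes are at (179,141) and (127,181). The scene view agrees.

```bash
cat > h.py <<'E'
import numpy as np,cv2
from scipy.spatial.transform import Rotation as R
from scipy.optimize import least_squares
from station import *
def proj(c,P,fish=False):
    q=(np.atleast_2d(P)-c['eye'])@R.from_rotvec(c['rotation']).as_matrix()
    K=c['K']
    if fish:
        r=np.hypot(q[:,0],q[:,1]);t=np.arctan2(r,q[:,2]);q=np.c_[q[:,:2]*(t/np.maximum(r,1e-9))[:,None],np.ones(len(q))]
    uv=q/q[:,2:]@K.T
    return uv[:,:2]
def unproj(c,uv,z,fish=False):
    p=(np.array(uv,float)-c['K'][:2,2])/c['K'][0,0]
    if fish:
        r=np.hypot(*p);d=np.r_[p*np.sin(r)/max(r,1e-9),np.cos(r)]
    else: d=np.r_[p,1]
    d=R.from_rotvec(c['rotation']).as_matrix()@d
    return (c['eye']+d*(z-c['eye'][2])/d[2])[:2]
A=np.linspace(0,2*np.pi,40)
def solid(x,y,prof):
    return np.vstack([np.c_[x+r*np.cos(A),y+r*np.sin(A),0*A+z] for r,z in prof])
def blob(im,seed,lo,hi,rad=25):
    h=cv2.cvtColor(im,cv2.COLOR_RGB2HSV);m=cv2.inRange(h,lo,hi)
    if lo[0]<=3: m|=cv2.inRange(h,(172,lo[1],lo[2]),(180,hi[1],hi[2]))
    k=np.zeros_like(m);cv2.circle(k,tuple(map(int,seed)),rad,255,-1);m&=k
    n,l,st,ce=cv2.connectedComponentsWithStats(m)
    i=1+np.argmax(st[1:,4]);return ce[i],st[i],(l==i).astype(np.uint8)
def hullfit(c,st,cen,prof,x0,fish=False):
    # match the bounding-hull centroid of the feature
    def f(p):
        h=cv2.convexHull(proj(c,solid(p[0],p[1],prof),fish).astype(np.float32));m=cv2.moments(h)
        return [m['m10']/m['m00']-cen[0],m['m01']/m['m00']-cen[1]]
    return least_squares(f,x0,x_scale=.01,diff_step=1e-3).x
def hullcen(mask):
    cn,_=cv2.findContours(mask,cv2.RETR_EXTERNAL,cv2.CHAIN_APPROX_NONE)
    h=cv2.convexHull(max(cn,key=len));m=cv2.moments(h);return np.array([m['m10'],m['m01']])/m['m00'],m['m00']
E
cat > m.py <<'E'
from h import *
S={'ring':((8,60,60),(28,255,255),[(.032,0),(.032,.03)],(455,206),(140,199)),
'flask':((0,120,80),(7,255,255),[(.0135,.097),(.0135,.11)],(174,183),(391,225)),
'jar':((105,120,60),(125,255,255),[(.027,.053),(.027,.07)],(183,239),(388,213)),
'brown':((4,120,40),(14,255,200),[(.022,0),(.022,.056)],(445,259),(177,178)),
'cup':((5,150,80),(14,255,255),[(.025,0),(.028,.05)],(303,149),(244,250)),
'green':((55,170,70),(72,255,255),[(.022,0),(.022,.056)],(376,182),(191,215))}
for k,(lo,hi,pf,s1,s2) in S.items():
    for n,s in(('top',s1),('scene',s2)):
        im=cv2.imread(f'pics/{n}0.png')[:,:,::-1].copy();c=get_calibration(n)
        try:
            ce,st,m=blob(im,s,lo,hi,20);hc,a=hullcen(m)
            p=hullfit(c,st,hc,pf,unproj(c,s,.04))
            ha=cv2.contourArea(cv2.convexHull(proj(c,solid(*p,pf)).astype(np.float32)))
            print(k,n,hc.round(1),'area',a,round(ha),p.round(4))
        except Exception as e: print(k,n,e)
im=cv2.imread('pics/top0.png')[:,:,::-1].copy();c=get_calibration('top')
h=cv2.cvtColor(im,cv2.COLOR_RGB2HSV)
g=cv2.inRange(h,(60,80,40),(90,255,255));g=cv2.morphologyEx(g,cv2.MORPH_CLOSE,np.ones((15,15)))
r=[np.r_[unproj(c,q,0)] for q in cv2.boxPoints(cv2.minAreaRect(max(cv2.findContours(g,0,1)[0],key=cv2.contourArea)))]
print('mat',np.round(r,4).tolist())
for n,seed,z in(('tile',(260,225),.008),('block',(378,233),.04)):
    ce,st,m=blob(im,seed,(0,0,150),(180,60,255),45) if n=='block' else blob(im,seed,(0,0,150),(180,60,255),45)
    if n=='tile':
        m|=blob(im,(258,251),(105,100,40),(125,255,255),35)[2]
    m=cv2.morphologyEx(m,cv2.MORPH_CLOSE,np.ones((3,3)))
    b=cv2.boxPoints(cv2.minAreaRect(np.argwhere(m)[:,::-1].astype(np.float32)))
    w=np.array([unproj(c,q,z) for q in b]);d=np.diff(np.r_[w,w[:1]],axis=0)
    print(n,b.round(1).tolist(),w.mean(0).round(4),np.hypot(*d.T).round(4),np.arctan2(d[:,1],d[:,0]).round(3))
E
python3 m.py
```

```text
ring top [455.  205.2] area 669.5 680 [ 0.5479 -0.3595]
ring scene [140.1 198.2] area 445.5 457 [ 0.5447 -0.3595]
flask top [171.9 182.1] area 118.0 137 [0.5945 0.2992]
flask scene [391.5 224.5] area 111.0 146 [0.5935 0.2998]
jar top [180.6 237.7] area 453.0 490 [0.4752 0.286 ]
jar scene [388.9 212.2] area 310.0 359 [0.4708 0.2869]
brown top [445.4 257.9] area 390.5 444 [ 0.4219 -0.3213]
brown scene [176.  176.7] area 306.5 350 [ 0.4197 -0.3218]
cup top [302.2 149.3] area 434.0 498 [0.6871 0.0054]
cup scene [243.9 250.2] area 596.5 729 [0.6831 0.0058]
green top Residuals are not finite in the initial point.
green scene attempt to get argmax of an empty sequence
mat [[0.4129, 0.2599], [0.7149, 0.2478], [0.6714, -0.3362], [0.3717, -0.2964]]
tile [[231.39999389648438, 251.0], [234.3000030517578, 200.6999969482422], [285.3999938964844, 203.6999969482422], [282.5, 254.0]] [0.5034 0.1132] [0.1211 0.1237 0.121  0.1212] [-0.054 -1.646  3.068  1.496]
block [[359.3999938964844, 254.10000610351562], [361.1000061035156, 210.39999389648438], [393.8999938964844, 211.6999969482422], [392.1000061035156, 255.39999389648438]] [ 0.482  -0.1626] [0.1021 0.0768 0.1022 0.0754] [-0.085 -1.627  3.044  1.515]h.py:36: RuntimeWarning: invalid value encountered in divide
  h=cv2.convexHull(max(cn,key=len));m=cv2.moments(h);return np.array([m['m10'],m['m01']])/m['m00'],m['m00']
```

Emit:
arm_command(
  motion=[
    [8.7,[3,-5,0],[0,0,0.04]],
    [8.7,[6,-10,0],[0,0,0.08]],
    [8.7,[9,-16,0],[0,0,0.12]],
    [8.7,[12,-22,0],[0,0,0.16]],
    [8.7,[15,-28,0],[0,0,0.2]],
    [8.7,[18,-33.5,0],[0,0,0.24]],
    [8.7,[20,-39,0],[0,0,0.24]],
    [8.7,[22,-44,0],[0,0,0.24]],
  ],
)

```text
time_s: 1.1
eef_pos: [0.425, 0.2021, 0.2265]
tcp_rot: [-3.14, 0.107, -0.0]
force: [0.8, 0.8, -0.2]
width: 0.991
```

Emit:
arm_command(
  motion=[
    [8.7,[3,-4.5,0],[0,0,0]],
    [8.7,[5,-9,0],[0,0,0]],
    [8.7,[5,-9,0],[0,0,0]],
    [8.7,[5,-9,0],[0,0,0]],
  ],
)

```text
time_s: 1.6
eef_pos: [0.4746, 0.1139, 0.2263]
tcp_rot: [3.14, -0.11, -0.001]
force: [-0.3, 0.3, -0.2]
width: 0.991
```

```bash
python3 - <<'E'
from h import *
import pickle
s=state();print(s['eef_pos'],s['tcp_rot'],s['joints'].round(3),s['time_s'])
c=get_calibration('wrist');im=camera('wrist');cv2.imwrite('pics/w1.png',im[:,:,::-1]);pickle.dump(c,open('w1.pkl','wb'));print(c['eye'],c['rotation'])
E
```

```text
[0.47456823 0.11393249 0.22633532] [ 3.13960309e+00 -1.09834348e-01 -6.71397124e-04] [ 0.639  0.047 -0.387 -0.    -1.136  0.862] 1.6
[0.55176248 0.10867973 0.38468386] [ 1.99603865 -2.14093482 -0.31326532]
```

View pics/w1.png

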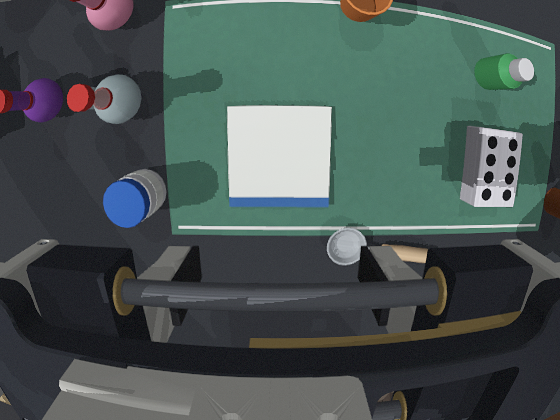

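The wrist view shows the whole tile with corners at about (227,106), (331,106), (328,206) and (230,206). The jar lid is at (127,203), the flask at (100,98) and the block at (492,167).

```bash
cat > m2.py <<'E'
from h import *
import pickle
im=cv2.imread('pics/w1.png')[:,:,::-1].copy();c=pickle.load(open('w1.pkl','rb'))
h=cv2.cvtColor(im,cv2.COLOR_RGB2HSV)
m=cv2.inRange(h,(0,0,150),(180,60,255))|cv2.inRange(h,(105,100,40),(125,255,255))
k=np.zeros_like(m);k[90:220,215:345]=255;m&=k;m=cv2.morphologyEx(m,cv2.MORPH_CLOSE,np.ones((3,3)))
cn=max(cv2.findContours(m,0,1)[0],key=cv2.contourArea)[:,0].astype(float)
w=np.array([unproj(c,q,.008,True) for q in cn])
b=cv2.minAreaRect((w*1000).astype(np.float32));print('tile',b)
for n,lo,hi,pf,s in(('jar',(105,120,60),(125,255,255),[(.027,.053),(.027,.07)],(127,203)),('flask',(0,120,80),(7,255,255),[(.0135,.097),(.0135,.11)],(80,98))):
    ce,st,mm=blob(im,s,lo,hi,30);hc,a=hullcen(mm);print(n,hc,hullfit(c,st,hc,pf,unproj(c,s,.06,True),True).round(4))
# white lines: far (173..., 5-45) and near
w_=cv2.inRange(h,(0,0,140),(180,70,255));k=np.zeros_like(w_)
k[215:240,178:330]=255
p=np.argwhere(w_&k)[:,::-1];W=np.array([unproj(c,q,.001,True) for q in p])
v=cv2.fitLine((W*1000).astype(np.float32),cv2.DIST_HUBER,0,.1,.1).ravel();print('nearline yaw',np.arctan(-v[0]/v[1]),len(p),v)
k[:]=0;k[0:45,390:540]=255
p=np.argwhere(w_&k)[:,::-1];W=np.array([unproj(c,q,.001,True) for q in p])
v=cv2.fitLine((W*1000).astype(np.float32),cv2.DIST_HUBER,0,.1,.1).ravel();print('farline yaw',np.arctan(-v[0]/v[1]),len(p),v)
# block dark holes
q=cv2.inRange(h[:,:,2],0,50);k[:]=0;k[130:205,470:518]=255
n,l,st,ce=cv2.connectedComponentsWithStats(q&k)
H=np.array([unproj(c,ce[i],.04,True) for i in range(1,n) if 30<st[i,4]<200]);print('holes',len(H),H.mean(0))
for nm,uv,z in(('purple',(30,102),.05),('pink',(105,5),.03)):print(nm,unproj(c,uv,z,True))
E
python3 m2.py
```

```text
tile ((503.08038330078125, 112.9868392944336), (120.45974731445312, 119.97317504882812), 85.94332122802734)
jar [125.83357204 202.65988733] [0.4746 0.286 ]
flask [80.04006541 97.33142546] [0.5939 0.2991]
nearline yaw -0.073041394 609 [7.2976463e-02 9.9733365e-01 4.1549823e+02 1.5158095e+02]
farline yaw -0.07393558 480 [ 7.3868245e-02  9.9726802e-01  6.7417865e+02 -1.4700594e+02]
holes 8 [ 0.48208965 -0.16663448]
purple [0.61388438 0.41841172]
pink [0.71525555 0.30672024]
```

Emit:
arm_command(
  motion=[
    [8.7,[0,-5.5,0],[0,0,0]],
    [8.7,[0,-11.5,0],[0,0,0]],
    [8.7,[0,-17.5,0],[0,0,0]],
    [8.7,[0,-23.5,0],[0,0,0]],
    [8.7,[0,-29.5,0],[0,0,0]],
    [8.7,[0,-35.5,0],[0,0,0]],
    [8.7,[0,-41.5,0],[0,0,0]],
    [8.7,[0,-47,0],[0,0,0]],
  ],
)

```text
time_s: 2.65
eef_pos: [0.4754, -0.3566, 0.2266]
tcp_rot: [3.14, -0.105, 0.0]
force: [1.0, -0.0, -0.2]
width: 0.995
```

Emit:
arm_command(
  motion=[
    [8.7,[0,0,0],[0,0,0]],
    [8.7,[0,0,0],[0,0,0]],
  ],
)

```text
time_s: 2.9
eef_pos: [0.475, -0.3549, 0.2261]
tcp_rot: [-3.139, 0.107, 0.001]
force: [-0.6, -0.1, -0.7]
width: 0.994
```

```bash
python3 - <<'E'
from h import *
s=state();print(s['eef_pos'],s['tcp_rot'],s['joints'].round(3),s['time_s'])
c=get_calibration('wrist');im=camera('wrist');cv2.imwrite('pics/w2.png',im[:,:,::-1])
for n,lo,hi,pf,x in(('ring',(8,60,60),(28,255,255),[(.032,0),(.032,.03)],(.5465,-.3595,.03)),('brown',(3,120,30),(14,255,200),[(.022,0),(.022,.056)],(.421,-.3215,.05))):
    s=proj(c,[x],True)[0]
    ce,st,mm=blob(im,s,lo,hi,45);hc,a=hullcen(mm);p=hullfit(c,st,hc,pf,x[:2],True)
    print(n,s,hc,p.round(4),a,cv2.contourArea(cv2.convexHull(proj(c,solid(*p,pf),True).astype(np.float32))))
E
```

```text
[ 0.4750369  -0.35491635  0.22611646] [-3.13927633e+00  1.07044776e-01  1.08631374e-03] [-0.312  0.226 -0.175 -0.    -1.171  1.815] 2.9
ring [279.320801   119.80432263] [279.11169415 118.95264868] [ 0.5474 -0.3593] 2668.0 2714.955763239006
brown [252.83033449 237.98763688] [255.30472637 230.74683401] [ 0.4235 -0.3234] 1474.0 1683.9386855228804
```

View pics/w2.png

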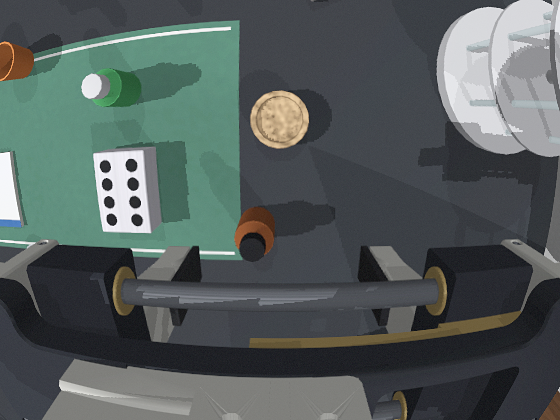

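Emit:
arm_command(
  motion=[
    [8.7,[4,-0.2,0],[0,0,0]],
    [8.7,[7.2,-0.4,-4],[0,0,0]],
    [8.7,[7.2,-0.4,-9],[0,0,0]],
    [8.7,[7.2,-0.4,-14],[0,0,0]],
    [8.7,[7.2,-0.4,-18],[0,0,0]],
    [8.7,[7.2,-0.4,-21],[0,0,0]],
    [8.7,[7.2,-0.4,-21.8],[0,0,0]],
    [8.7,[7.2,-0.4,-21.8],[0,0,0]],
  ],
)

```text
time_s: 3.95
eef_pos: [0.5475, -0.359, 0.0092]
tcp_rot: [3.14, -0.105, 0.0]
force: [-0.1, 0.3, 0.9]
width: 0.996
```

Emit:
arm_command(
  motion=[
    [5,[0,0,0],[0,0,0]],
    [5,[0,0,0],[0,0,0]],
    [5,[0,0,0],[0,0,0]],
    [5,[0,0,0],[0,0,0]],
    [5,[0,0,0],[0,0,0]],
    [5,[0,0,0],[0,0,0]],
    [5,[0,0,1],[0,0,0]],
    [5,[0,0,2],[0,0,0]],
  ],
)

```text
time_s: 4.95
eef_pos: [0.5467, -0.3599, 0.0291]
tcp_rot: [3.14, -0.108, -0.0]
force: [0.3, 1.1, 0.9]
width: 0.72
```

Emit:
arm_command(
  motion=[
    [5,[0,1,5],[0,0,0]],
    [5,[0,4,10],[0,0,0]],
    [5,[-1,9,12],[0,0,0]],
    [5,[-1.5,15,12],[0,0,0]],
    [5,[-2,21,12],[0,0,0]],
    [5,[-2.5,27,12],[0,0,0]],
    [5,[-3,33,12],[0,0,0]],
    [5,[-4,39,12],[0,0,0]],
  ],
)

```text
time_s: 5.95
eef_pos: [0.5066, 0.032, 0.1494]
tcp_rot: [-3.139, 0.108, -0.002]
force: [1.1, 0.2, -0.6]
width: 0.727
```

Emit:
arm_command(
  motion=[
    [5,[-0.4,5,0],[0,0,0]],
    [5,[-0.4,8.3,0],[0,0,0]],
    [5,[-0.4,8.3,-5],[0,0,0]],
    [5,[-0.4,8.3,-9],[0,0,0]],
    [5,[-0.4,8.3,-11],[0,0,0]],
    [5,[-0.4,8.3,-11],[0,0,0]],
  ],
)

```text
time_s: 6.7
eef_pos: [0.5019, 0.1126, 0.0377]
tcp_rot: [3.138, -0.108, -0.004]
force: [0.6, -0.0, -0.2]
width: 0.722
```

Emit:
arm_command(
  motion=[
    [5,[0,0,-1.2],[0,0,0]],
    [5,[0,0,-1.8],[0,0,0]],
    [5,[0,0,-2.1],[0,0,0]],
    [5,[0,0,-2.1],[0,0,0]],
    [5,[0,0,-2.1],[0,0,0]],
  ],
)

```text
time_s: 7.32
eef_pos: [0.5029, 0.1132, 0.0178]
tcp_rot: [-3.14, 0.108, -0.0]
force: [-0.2, -0.4, 0.2]
width: 0.722
```

Emit:
arm_command(
  motion=[
    [5,[0,0,-0.1],[0,0,0]],
    [8.7,[0,0,-0.1],[0,0,0]],
    [8.7,[0,0,-0.1],[0,0,0]],
    [8.7,[0,0,-0.1],[0,0,0]],
    [8.7,[0,0,-0.1],[0,0,0]],
    [8.7,[0,0,4],[0,0,0]],
    [8.7,[0,0,9],[0,0,0]],
    [8.7,[0,0,15],[0,0,0]],
  ],
)

```text
time_s: 8.32
eef_pos: [0.502, 0.1127, 0.1684]
tcp_rot: [3.139, -0.108, -0.003]
force: [0.9, 1.3, 0.3]
width: 0.993
```

Emit:
arm_command(
  motion=[
    [8.7,[-3,5,3],[0,0,0]],
    [8.7,[-3,10,5],[0,0,0]],
    [8.7,[0,15,5],[0,0,0]],
    [8.7,[2,18.5,5],[0,0,0]],
    [8.7,[2,18.5,5],[0,0,0]],
  ],
)

```text
time_s: 8.95
eef_pos: [0.5234, 0.3002, 0.2163]
tcp_rot: [3.139, -0.106, -0.001]
force: [-0.6, -0.6, -0.8]
width: 0.992
```

```bash
python3 - <<'E'
from h import *
s=state();print(s['eef_pos'],s['tcp_rot'],s['joints'].round(3),s['time_s'])
c=get_calibration('wrist');im=camera('wrist');cv2.imwrite('pics/w3.png',im[:,:,::-1])
for n,lo,hi,pf,x in(('ring',(8,60,60),(28,255,255),[(.032,0.01),(.032,.038)],(.503,.113,.03)),('flask',(0,120,80),(7,255,255),[(.0135,.097),(.0135,.11)],(.594,.299,.1)),('jar',(105,120,60),(125,255,255),[(.027,.053),(.027,.07)],(.474,.286,.065))):
    s=proj(c,[x],True)[0]
    try:
        ce,st,mm=blob(im,s,lo,hi,40);hc,a=hullcen(mm);p=hullfit(c,st,hc,pf,x[:2],True)
        print(n,s,hc,p.round(4),a,cv2.contourArea(cv2.convexHull(proj(c,solid(*p,pf),True).astype(np.float32))))
    except Exception as e: print(n,s,e)
E
```

```text
[0.52335259 0.30019263 0.21630284] [ 3.13877920e+00 -1.05806192e-01 -1.38244168e-03] [ 0.844  0.249 -0.167 -0.    -1.156  0.659] 8.95
ring [437.79821212 194.41823944] [435.22540529 192.86719964] [0.5034 0.1136] 2251.5 2435.4342795254197
flask [275.12294582 122.57861867] [276.06684084 123.22817331] [0.5936 0.2982] 765.5 868.4351605325937
jar [296.38197228 239.82760528] [296.79783365 238.33262176] [0.4742 0.2854] 2108.0 2279.3141631465405
```

View pics/w3.png

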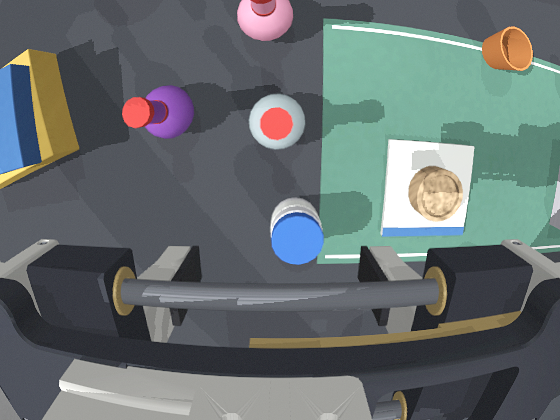

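Ring is centred on the tile at (503.4, 113.6) mm, against (503, 113) for the tile. The flask's stopper is at (276,123) and the tool is lined up for it.

Emit:
arm_command(
  motion=[
    [5.5,[4,-0.1,0],[0,0,0]],
    [5.5,[7,-0.15,0],[0,0,0]],
    [5.5,[7,-0.15,0],[0,0,0]],
    [5.5,[7,-0.15,-4],[0,0,0]],
    [5.5,[7,-0.15,-8],[0,0,0]],
    [5.5,[7,-0.15,-12],[0,0,0]],
    [5.5,[7,-0.15,-15.5],[0,0,0]],
    [5.5,[7,-0.15,-16.1],[0,0,0]],
  ],
)

```text
time_s: 10.0
eef_pos: [0.5906, 0.2949, 0.0545]
tcp_rot: [3.137, -0.109, -0.006]
force: [-0.1, -0.1, 1.0]
width: 0.629
```

Emit:
arm_command(
  motion=[
    [5.5,[0,0,0],[0,0,0]],
    [1.5,[0,0,0],[0,0,0]],
    [1.5,[0,0,0],[0,0,0]],
    [1.5,[0,0,0],[0,0,0]],
    [1.5,[0,0,0],[0,0,0]],
    [1.5,[0,0,0],[0,0,0]],
    [1.5,[0,0,0],[0,0,0]],
    [1.5,[0,0,0],[0,0,0]],
  ],
)

```text
time_s: 11.0
eef_pos: [0.5931, 0.2969, 0.0571]
tcp_rot: [-3.139, 0.108, -0.001]
force: [0.9, -0.2, 5.6]
width: 0.283
```

Emit:
arm_command(
  motion=[
    [1.5,[0,0,0.5],[0,0,0]],
    [1.5,[0,0,1.5],[0,0,0]],
    [1.5,[0,0,4],[0,0,0]],
    [1.5,[0,0,4],[0,0,0]],
  ],
)

```text
time_s: 11.5
eef_pos: [0.5938, 0.2974, 0.0989]
tcp_rot: [-3.137, 0.108, -0.005]
force: [0.5, 0.5, -0.9]
width: 0.29
```

```bash
python3 - <<'E'
from h import *
s=state();print(s['eef_pos'],s['width'],s['force'])
im=camera('scene')[130:330,300:500];cv2.imwrite('pics/s4.png',cv2.resize(im[:,:,::-1],None,fx=3,fy=3,interpolation=cv2.INTER_CUBIC))
E
```

```text
[0.59382705 0.29738475 0.09894244] 0.28998792005356183 [ 0.52199901  0.48994099 -0.91057069]
```

View pics/s4.png

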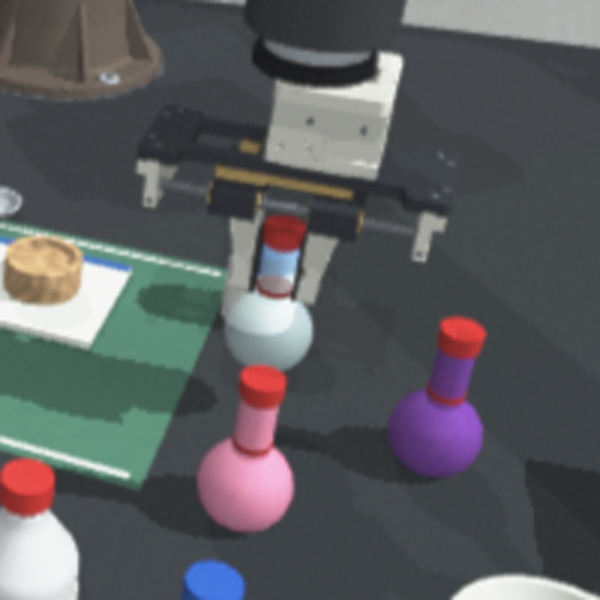

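Emit:
arm_command(
  motion=[
    [1.5,[0,0,3],[0,0,0]],
    [1.5,[-1,-3,5],[0,0,0]],
    [1.5,[-3,-7,5],[0,0,0]],
    [1.5,[-5.5,-11.5,5],[0,0,0]],
    [1.5,[-8,-16,5],[0,0,0]],
    [1.5,[-9,-18.2,5],[0,0,0]],
    [1.5,[-9,-18.4,2],[0,0,0]],
    [1.5,[-9,-18.4,2],[0,0,0]],
  ],
)

```text
time_s: 12.55
eef_pos: [0.5013, 0.1116, 0.1148]
tcp_rot: [3.138, -0.109, -0.006]
force: [-0.7, 0.0, -2.0]
width: 0.285
```

Emit:
arm_command(
  motion=[
    [1.5,[0,0,0],[0,0,0]],
  ],
)

```text
time_s: 12.68
eef_pos: [0.5033, 0.113, 0.117]
tcp_rot: [3.139, -0.107, 0.0]
force: [0.9, -0.4, 0.3]
width: 0.286
```

Aligned within 1 mm; lower slowly toward TCP z≈0.090.

Emit:
arm_command(
  motion=[
    [1.5,[0,0,-1],[0,0,0]],
    [1.5,[0,0,-1.8],[0,0,0]],
    [1.5,[0,0,-2.3],[0,0,0]],
    [1.5,[0,0,-2.6],[0,0,0]],
    [1.5,[0,0,-2.7],[0,0,0]],
    [1.5,[0,0,-2.7],[0,0,0]],
  ],
)

```text
time_s: 13.42
eef_pos: [0.5028, 0.1126, 0.0896]
tcp_rot: [-3.14, 0.108, -0.0]
force: [-0.1, -0.0, -0.2]
width: 0.286
```

Emit:
arm_command(
  motion=[
    [1.5,[0,0,-0.1],[0,0,0]],
    [1.5,[0,0,-0.15],[0,0,0]],
    [1.5,[0,0,-0.15],[0,0,0]],
  ],
)

```text
time_s: 13.8
eef_pos: [0.5036, 0.113, 0.089]
tcp_rot: [-3.139, 0.107, -0.003]
force: [-0.9, 0.0, 5.9]
width: 0.281
```

Contact felt (5.9 N). Release, partly open, then rise.

Emit:
arm_command(
  motion=[
    [5.5,[0,0,0],[0,0,0]],
    [5.5,[0,0,0],[0,0,0]],
    [5.5,[0,0,0],[0,0,0]],
    [5.5,[0,0,0],[0,0,0]],
    [5.5,[0,0,2],[0,0,0]],
    [5.5,[0,0,6],[0,0,0]],
    [5.5,[0,0,11],[0,0,0]],
    [5.5,[0,0,13],[0,0,0]],
  ],
)

```text
time_s: 14.8
eef_pos: [0.5038, 0.1131, 0.2211]
tcp_rot: [-3.138, 0.107, -0.006]
force: [0.7, 0.3, -1.2]
width: 0.624
```

Emit:
arm_command(
  motion=[
    [8.7,[-3,4,2],[0,0,0]],
    [8.7,[-6,8,2],[0,0,0]],
    [8.7,[-9,13,2],[0,0,0]],
    [8.7,[-10,17.3,2],[0,0,0]],
    [8.7,[-10,17.3,2],[0,0,0]],
  ],
)

```text
time_s: 15.42
eef_pos: [0.4019, 0.288, 0.2379]
tcp_rot: [-3.14, 0.103, 0.0]
force: [-0.8, -0.1, -0.6]
width: 0.988
```

```bash
python3 - <<'E'
from h import *
s=state();print(s['eef_pos'],s['tcp_rot'],s['joints'].round(3),s['time_s'])
c=get_calibration('wrist');im=camera('wrist');cv2.imwrite('pics/w5.png',im[:,:,::-1])
for n,lo,hi,pf,x in(('flask',(0,120,80),(7,255,255),[(.0135,.13),(.0135,.143)],(.503,.113,.137)),('jar',(105,120,60),(125,255,255),[(.027,.053),(.027,.07)],(.474,.286,.065))):
    s=proj(c,[x],True)[0]
    try:
        ce,st,mm=blob(im,s,lo,hi,40);hc,a=hullcen(mm);p=hullfit(c,st,hc,pf,x[:2],True)
        print(n,s,hc,p.round(4),a,cv2.contourArea(cv2.convexHull(proj(c,solid(*p,pf),True).astype(np.float32))))
    except Exception as e: print(n,s,e)
E
```

```text
[0.40189588 0.28796058 0.23791885] [-3.13982358e+00  1.02706465e-01  3.65325845e-05] [ 1.02   0.05  -0.357 -0.    -1.163  0.485] 15.425
flask [470.25842087  86.73201878] [468.93267652  85.71381656] [0.5039 0.1141] 710.5 793.9737794655375
jar [276.81526265 119.83870988] [277.35398828 118.9831005 ] [0.4749 0.2854] 2219.0 2282.271319200576
```

View pics/w5.png

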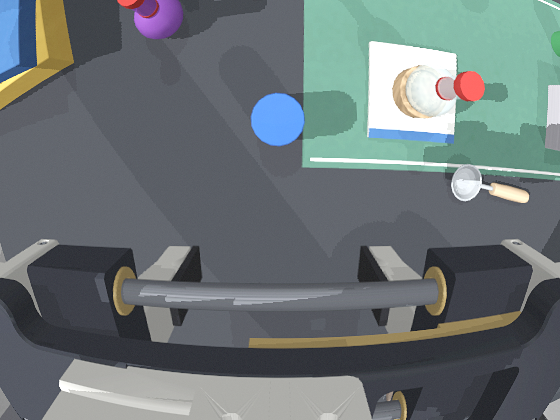

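The flask sits upright in the ring: its stopper is at (503.9, 114.1) mm. The jar lid at (277,119) gives (474.7, 285.5) mm.

Emit:
arm_command(
  motion=[
    [8.7,[4,-0.1,-3],[0,0,0]],
    [8.7,[7.25,-0.25,-6],[0,0,0]],
    [8.7,[7.25,-0.25,-10],[0,0,0]],
    [8.7,[7.25,-0.25,-14],[0,0,0]],
    [8.7,[7.25,-0.25,-18],[0,0,0]],
    [8.7,[7.25,-0.25,-21],[0,0,0]],
    [8.7,[7.25,-0.25,-22.3],[0,0,0]],
    [8.7,[7.25,-0.25,-22.3],[0,0,0]],
  ],
)

```text
time_s: 16.48
eef_pos: [0.4752, 0.2823, 0.0147]
tcp_rot: [3.138, -0.109, -0.001]
force: [-0.3, 0.3, 0.4]
width: 0.99
```

Emit:
arm_command(
  motion=[
    [4.5,[0,0,0],[0,0,0]],
    [4.5,[0,0,0],[0,0,0]],
    [4.5,[0,0,0],[0,0,0]],
    [4.5,[0,0,0],[0,0,0]],
    [4.5,[0,0,0],[0,0,0]],
    [4.5,[0,0,0],[0,0,0]],
    [4.5,[0,0,0],[0,0,0]],
    [4.5,[0,0,0],[0,0,0]],
  ],
)

```text
time_s: 17.48
eef_pos: [0.4755, 0.2835, 0.0157]
tcp_rot: [-3.139, 0.108, -0.001]
force: [-1.1, -0.8, 6.0]
width: 0.634
```

Emit:
arm_command(
  motion=[
    [4.5,[0,0,1],[0,0,0]],
    [4.5,[0,0,5],[0,0,0]],
    [4.5,[1,0,10],[0,0,0]],
    [4.5,[4,-1,15],[0,0,0]],
    [4.5,[8,-3,17],[0,0,0]],
    [4.5,[12,-7,17],[0,0,0]],
    [4.5,[14.5,-12,17],[0,0,0]],
    [4.5,[14.6,-17,17],[0,0,0]],
  ],
)

```text
time_s: 18.48
eef_pos: [0.622, 0.1112, 0.1845]
tcp_rot: [3.139, -0.109, -0.002]
force: [-0.2, 0.6, -1.9]
width: 0.635
```

Emit:
arm_command(
  motion=[
    [4.5,[0,-0.9,0],[0,0,0]],
    [4.5,[0,-0.9,-4],[0,0,0]],
    [4.5,[0,-0.9,-8],[0,0,0]],
    [4.5,[0,-0.9,-12],[0,0,0]],
    [4.5,[0,-0.9,-15],[0,0,0]],
    [4.5,[0,-0.9,-15.7],[0,0,0]],
    [4.5,[0,-0.9,-15.7],[0,0,0]],
    [4.5,[0,-0.9,-15.7],[0,0,0]],
  ],
)

```text
time_s: 19.48
eef_pos: [0.6222, 0.1047, 0.0297]
tcp_rot: [-3.139, 0.107, -0.003]
force: [-0.3, -0.1, -0.9]
width: 0.633
```

Emit:
arm_command(
  motion=[
    [4.5,[-0.05,0,-0.7],[0,0,0]],
    [4.5,[-0.05,0,-1.1],[0,0,0]],
    [4.5,[-0.05,0,-1.35],[0,0,0]],
    [4.5,[-0.05,0,-1.5],[0,0,0]],
    [4.5,[-0.05,0,-1.5],[0,0,0]],
  ],
)

```text
time_s: 20.1
eef_pos: [0.6207, 0.104, 0.0156]
tcp_rot: [3.14, -0.107, 0.001]
force: [-9.7, -0.2, 21.4]
width: 0.631
```

Emit:
arm_command(
  motion=[
    [4.5,[0,0,0.15],[0,0,0]],
    [4.5,[0,0,0.15],[0,0,0]],
    [8.7,[0,0,0.15],[0,0,0]],
    [8.7,[0,0,0.15],[0,0,0]],
    [8.7,[0,0,0.15],[0,0,0]],
    [8.7,[0,0,0.15],[0,0,0]],
    [8.7,[0,0,3],[0,0,0]],
    [8.7,[0,0,8],[0,0,0]],
  ],
)

```text
time_s: 21.1
eef_pos: [0.6193, 0.1035, 0.0918]
tcp_rot: [3.138, -0.108, -0.007]
force: [0.7, 0.9, 1.2]
width: 0.989
```

Emit:
arm_command(
  motion=[
    [8.7,[0,0,5],[0,0,-0.15]],
    [8.7,[0,0,10],[0,0,-0.3]],
    [8.7,[0,-3,13],[0,0,-0.45]],
    [8.7,[-1,-8,13],[0,0,-0.6]],
    [8.7,[-2,-14,13],[0,0,-0.75]],
    [8.7,[-4,-20,13],[0,0,-0.9]],
    [8.7,[-6,-26,13],[0,0,-1.05]],
    [8.7,[-9,-31,13],[0,0,-1.2]],
  ],
)

```text
time_s: 22.1
eef_pos: [0.53, -0.2079, 0.2229]
tcp_rot: [2.525, -1.868, 0.0]
force: [1.1, -0.1, -0.1]
width: 0.997
```

```bash
python3 - <<'E'
from h import *
s=state();print(s['eef_pos'],s['tcp_rot'],s['joints'].round(3),s['time_s'])
for n in('top','scene'):
    im=camera(n);c=get_calibration(n);cv2.imwrite(f'pics/{n}6.png',im[:,:,::-1])
    for k,lo,hi,pf,x in(('jar',(105,120,60),(125,255,255),[(.027,.053),(.027,.07)],(.6207,.1044,.065)),('flask',(0,120,80),(7,255,255),[(.0135,.13),(.0135,.143)],(.503,.113,.137))):
        try:
            u=proj(c,[x])[0];ce,st,mm=blob(im,u,lo,hi,20);hc,a=hullcen(mm);print(n,k,hc,hullfit(c,st,hc,pf,x[:2]).round(4))
        except Exception as e: print(e)
E
```

```text
[ 0.52999261 -0.20785822  0.22290029] [ 2.52535593e+00 -1.86847529e+00  2.17403006e-04] [-0.03   0.188 -0.231  0.    -1.151  0.327] 22.1
top jar [260.32790989 173.8589904 ] [0.6208 0.1052]
top flask [254.62404871 219.63318113] [0.5029 0.1142]
scene jar [296.83961353 230.35555556] [0.619  0.1054]
scene flask [316.62652705 178.20418848] [0.5037 0.1157]
```

View pics/scene6.png

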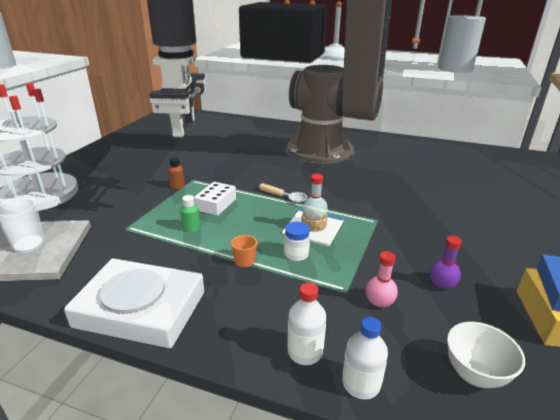

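The jar stands at (620.7, 105) mm and the flask is still upright. Next is the brown bottle.

Emit:
arm_command(
  motion=[
    [8.7,[-4,-1.5,0],[0,0,-0.13]],
    [8.7,[-8,-3,0],[0,0,-0.26]],
    [8.7,[-11,-3.7,0],[0,0,-0.37]],
    [8.7,[-11,-3.7,0],[0,0,-0.37]],
    [8.7,[-11,-3.7,0],[0,0,-0.37]],
  ],
)

```text
time_s: 22.82
eef_pos: [0.4214, -0.2428, 0.2234]
tcp_rot: [-2.146, 2.294, -0.001]
force: [-0.4, -0.0, 0.3]
width: 0.992
```

```bash
python3 - <<'E'
from h import *
s=state();print(s['eef_pos'],s['tcp_rot'],s['joints'].round(3),s['time_s'])
c=get_calibration('wrist');im=camera('wrist');cv2.imwrite('pics/w7.png',im[:,:,::-1])
x=(.4215,-.322,.05);u=proj(c,[x],True)[0]
h=cv2.cvtColor(im,cv2.COLOR_RGB2HSV)
ce,st,mm=blob(im,u,(3,100,25),(16,255,230),45);hc,a=hullcen(mm);pf=[(.022,0),(.022,.056)];p=hullfit(c,st,hc,pf,x[:2],True)
print(u,hc,p.round(4),a,cv2.contourArea(cv2.convexHull(proj(c,solid(*p,pf),True).astype(np.float32))))
m=cv2.inRange(h[:,:,2],0,28);k=np.zeros_like(m);cv2.circle(k,tuple(map(int,proj(c,[(*p,.085)],True)[0])),25,255,-1)
n,l,st,ce=cv2.connectedComponentsWithStats(m&k);i=1+np.argmax(st[1:,4]);print('cap',st[i],ce[i],unproj(c,ce[i],.08,True))
E
```

```text
[ 0.42136806 -0.24278221  0.22337593] [-2.14605770e+00  2.29358773e+00 -1.23229715e-03] [-0.117  0.046 -0.396  0.    -1.128  0.051] 22.825
[273.98314309 112.985959  ] [273.5908046  112.15045977] [ 0.4218 -0.3228] 1450.0 1525.603629058227Traceback (most recent call last):
  File "<stdin>", line 9, in <module>
    return _wrapfunc(a, 'argmax', axis=axis, out=out, **kwds)
    return bound(*args, **kwds)
ValueError: attempt to get argmax of an empty sequence
```

View pics/w7.png

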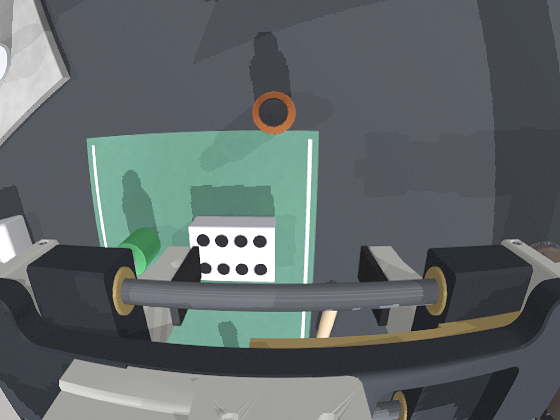

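Bottle seen cleanly at (274,112), which puts it at (421.8, -322.8) mm.

Emit:
arm_command(
  motion=[
    [8.7,[0,-4,0],[0,0,0]],
    [8.7,[0,-8,0],[0,0,0]],
    [8.7,[0,-8,-4],[0,0,0]],
    [8.7,[0,-8,-9],[0,0,0]],
    [8.7,[0,-8,-14],[0,0,0]],
    [8.7,[0,-8,-18],[0,0,0]],
    [8.7,[0,-8,-19.8],[0,0,0]],
    [8.7,[0,-8,-19.8],[0,0,0]],
  ],
)

```text
time_s: 23.88
eef_pos: [0.4203, -0.3223, 0.0232]
tcp_rot: [2.145, -2.293, -0.005]
force: [-0.4, 0.2, -0.2]
width: 0.994
```

Emit:
arm_command(
  motion=[
    [3.5,[0,0,0],[0,0,0]],
    [3.5,[0,0,0],[0,0,0]],
    [3.5,[0,0,0],[0,0,0]],
    [3.5,[0,0,0],[0,0,0]],
    [3.5,[0,0,0],[0,0,0]],
    [3.5,[0,0,0],[0,0,0]],
    [3.5,[0,0,0],[0,0,0]],
    [3.5,[0,0,0],[0,0,0]],
  ],
)

```text
time_s: 24.88
eef_pos: [0.4209, -0.323, 0.0254]
tcp_rot: [-2.145, 2.295, -0.001]
force: [0.1, 1.7, 5.0]
width: 0.493
```

Emit:
arm_command(
  motion=[
    [3.5,[0,0,1],[0,0,0]],
    [3.5,[0,0,5],[0,0,0]],
    [3.5,[0,1,10],[0,0,0]],
    [3.5,[1,4,15],[0,0,0]],
    [3.5,[3,9,18],[0,0,0]],
    [3.5,[5,14.5,18],[0,0,0]],
    [3.5,[7,20,18],[0,0,0]],
    [3.5,[9,25.5,18],[0,0,0]],
  ],
)

```text
time_s: 25.88
eef_pos: [0.5108, -0.0661, 0.2057]
tcp_rot: [-2.144, 2.295, -0.0]
force: [0.6, -0.4, -1.9]
width: 0.494
```

Emit:
arm_command(
  motion=[
    [3.5,[3,5,0],[0,0,0]],
    [3.5,[6,10,0],[0,0,0]],
    [3.5,[8.5,15,0],[0,0,0]],
    [3.5,[10.5,20,0],[0,0,0]],
    [3.5,[11.5,24,0],[0,0,0]],
    [3.5,[11.5,25.3,0],[0,0,0]],
    [3.5,[11.5,25.3,-3],[0,0,0]],
    [3.5,[11.5,25.3,-3],[0,0,0]],
  ],
)

```text
time_s: 26.88
eef_pos: [0.6238, 0.184, 0.1729]
tcp_rot: [2.141, -2.293, -0.003]
force: [-0.1, -0.0, -1.1]
width: 0.497
```

Emit:
arm_command(
  motion=[
    [3.5,[0.1,0.1,-4],[0,0,0]],
    [3.5,[0.1,0.1,-8],[0,0,0]],
    [3.5,[0.1,0.1,-11],[0,0,0]],
    [3.5,[0.1,0.1,-13],[0,0,0]],
    [3.5,[0.1,0.1,-13.6],[0,0,0]],
    [3.5,[0.1,0.1,-13.6],[0,0,0]],
    [3.5,[0.1,0.1,-13.6],[0,0,0]],
  ],
)

```text
time_s: 27.75
eef_pos: [0.6275, 0.1864, 0.0406]
tcp_rot: [-2.143, 2.294, -0.001]
force: [0.7, -0.3, -1.0]
width: 0.494
```

Emit:
arm_command(
  motion=[
    [3.5,[-0.1,-0.1,-0.7],[0,0,0]],
    [3.5,[-0.1,-0.1,-1.1],[0,0,0]],
    [3.5,[-0.1,-0.1,-1.35],[0,0,0]],
    [3.5,[-0.1,-0.1,-1.4],[0,0,0]],
    [3.5,[-0.1,-0.1,-1.4],[0,0,0]],
  ],
)

```text
time_s: 28.38
eef_pos: [0.6256, 0.185, 0.0254]
tcp_rot: [2.145, -2.295, 0.0]
force: [-3.2, -0.2, 4.8]
width: 0.492
```

Touching lightly; release, rise, and head toward the cup.

Emit:
arm_command(
  motion=[
    [7.5,[0,0,0.05],[0,0,0]],
    [7.5,[0,0,0.05],[0,0,0]],
    [7.5,[0,0,0.05],[0,0,0]],
    [7.5,[0,0,0.05],[0,0,0]],
    [7.5,[0,0,0.05],[0,0,0]],
    [7.5,[0,0,3],[0,0,0]],
    [7.5,[0,0,8],[0,0,0]],
    [7.5,[0,0,14],[0,0,0]],
  ],
)

```text
time_s: 29.38
eef_pos: [0.625, 0.1847, 0.1655]
tcp_rot: [2.143, -2.294, -0.001]
force: [1.5, 0.4, 0.7]
width: 0.854
```

Emit:
arm_command(
  motion=[
    [8.7,[0,-2,4],[0,0,0.15]],
    [8.7,[0,-7,5],[0,0,0.3]],
    [8.7,[0,-12,5],[0,0,0.45]],
    [8.7,[0,-17,5],[0,0,0.6]],
    [8.7,[0,-18,5],[0,0,0.75]],
    [8.7,[0,-18,5],[0,0,0.9]],
    [8.7,[0,-18,5],[0,0,1.05]],
    [8.7,[0,-18,5],[0,0,1.2]],
  ],
)

```text
time_s: 30.38
eef_pos: [0.6256, 0.0049, 0.2151]
tcp_rot: [-3.068, 0.677, 0.0]
force: [-0.4, -0.0, 0.2]
width: 0.99
```

Emit:
arm_command(
  motion=[
    [8.7,[-0.7,0,0],[0,0,0.15]],
    [8.7,[-1.5,0,0],[0,0,0.3]],
    [8.7,[-1.5,0,0],[0,0,0.37]],
    [8.7,[-1.5,0,0],[0,0,0.37]],
    [8.7,[-1.5,0,0],[0,0,0.37]],
  ],
)

```text
time_s: 31.0
eef_pos: [0.6107, 0.0051, 0.215]
tcp_rot: [3.14, -0.111, -0.0]
force: [0.2, 0.5, 0.9]
width: 0.995
```

```bash
python3 - <<'E'
from h import *
s=state();print(s['eef_pos'],s['tcp_rot'],s['joints'].round(3),s['time_s'])
c=get_calibration('wrist');im=camera('wrist');cv2.imwrite('pics/w8.png',im[:,:,::-1])
for n,lo,hi,pf,x in(('cup',(5,130,50),(16,255,255),[(.024,0),(.028,.05)],(.687,.0055,.04)),('jar',(105,120,60),(125,255,255),[(.027,.053),(.027,.07)],(.6207,.105,.065)),('brown',(3,100,25),(14,255,230),[(.022,0),(.022,.056)],(.6265,.185,.04)),('green',(50,150,50),(75,255,255),[(.022,0),(.022,.056)],(.602,-.157,.04))):
    u=proj(c,[x],True)[0]
    try:
        ce,st,mm=blob(im,u,lo,hi,40);hc,a=hullcen(mm);p=hullfit(c,st,hc,pf,x[:2],True)
        print(n,u,hc,p.round(4),a,cv2.contourArea(cv2.convexHull(proj(c,solid(*p,pf),True).astype(np.float32))))
    except Exception as e: print(n,u,e)
E
```

```text
[0.61073699 0.00509537 0.21502401] [ 3.13962338e+00 -1.10689446e-01 -1.16162720e-04] [ 0.328  0.262 -0.153 -0.    -1.156  1.173] 31.0
cup [273.82550769 115.92443864] [274.08277311 117.97955182] [0.6849 0.0053] 2380.0 2497.9178296864848
jar [179.86228841 192.20602082] [181.24176836 192.1300944 ] [0.6199 0.1047] 2171.5 2335.375297879684
brown [121.24893664 187.78797337] [125.30770066 186.62832627] [0.6259 0.1838] 1534.5 1775.9523993724724
green [423.82262865 187.7790811 ] attempt to get argmax of an empty sequence
```

View pics/w8.png

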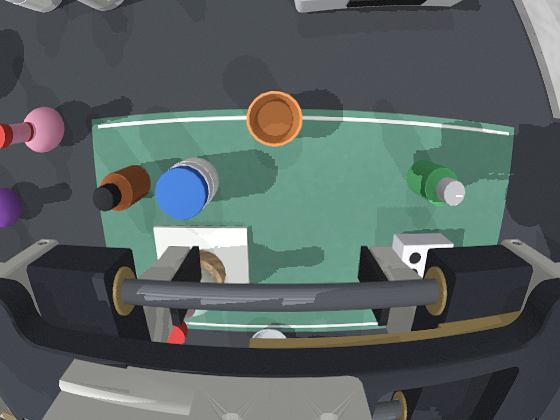

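Brown bottle and jar stand on target. The cup is at (274,118) in the image, which is (685.5, 5.3) mm.

Emit:
arm_command(
  motion=[
    [8.4,[4,0,0],[0,0,0]],
    [8.4,[7.45,0,0],[0,0,0]],
    [8.4,[7.45,0,-4],[0,0,0]],
    [8.4,[7.45,0,-9],[0,0,0]],
    [8.4,[7.45,0,-14],[0,0,0]],
    [8.4,[7.45,0,-18],[0,0,0]],
    [8.4,[7.45,0,-20.1],[0,0,0]],
    [8.4,[7.45,0,-20.1],[0,0,0]],
  ],
)

```text
time_s: 32.05
eef_pos: [0.6839, 0.0047, 0.0119]
tcp_rot: [3.138, -0.11, -0.006]
force: [-0.7, -0.3, 0.9]
width: 0.958
```

Emit:
arm_command(
  motion=[
    [4.5,[0,0,0],[0,0,0]],
    [4.5,[0,0,0],[0,0,0]],
    [4.5,[0,0,0],[0,0,0]],
    [4.5,[0,0,0],[0,0,0]],
    [4.5,[0,0,0],[0,0,0]],
    [4.5,[0,0,0],[0,0,0]],
    [4.5,[0,0,0],[0,0,0]],
    [4.5,[0,0,1.5],[0,0,0]],
  ],
)

```text
time_s: 33.05
eef_pos: [0.6842, 0.0049, 0.0284]
tcp_rot: [3.139, -0.109, -0.004]
force: [0.9, 0.0, -0.5]
width: 0.617
```

Emit:
arm_command(
  motion=[
    [4.5,[0,0,3],[0,0,0]],
    [4.5,[0,0,7],[0,0,0]],
    [4.5,[0,-1,12],[0,0,0]],
    [4.5,[-4,-3,15],[0,0,0]],
    [4.5,[-9,-3.2,15],[0,0,0]],
    [4.5,[-14,-3.2,15],[0,0,0]],
    [4.5,[-19,-3.2,13],[0,0,0]],
    [4.5,[-19.3,-3.2,10],[0,0,0]],
  ],
)

```text
time_s: 34.05
eef_pos: [0.49, -0.027, 0.1307]
tcp_rot: [-3.138, 0.107, -0.005]
force: [1.2, 0.9, -0.5]
width: 0.62
```

Emit:
arm_command(
  motion=[
    [4.5,[0.2,0,-4],[0,0,0]],
    [4.5,[0.2,0,-8],[0,0,0]],
    [4.5,[0.2,0,-10],[0,0,0]],
    [4.5,[0.2,0,-10.8],[0,0,0]],
    [4.5,[0.2,0,-11.2],[0,0,0]],
    [4.5,[0.2,0,-11.4],[0,0,0]],
    [4.5,[0.2,0,-11.4],[0,0,0]],
  ],
)

```text
time_s: 34.92
eef_pos: [0.4946, -0.0268, 0.0157]
tcp_rot: [-3.139, 0.108, -0.002]
force: [0.8, 0.0, -1.1]
width: 0.621
```

Emit:
arm_command(
  motion=[
    [4.5,[-0.2,0,-0.1],[0,0,0]],
    [4.5,[-0.2,0,-0.2],[0,0,0]],
    [4.5,[-0.2,0,-0.2],[0,0,0]],
    [4.5,[-0.2,0,-0.2],[0,0,0]],
  ],
)

```text
time_s: 35.42
eef_pos: [0.4937, -0.0267, 0.0149]
tcp_rot: [-3.139, 0.107, -0.005]
force: [-2.6, -0.1, 15.0]
width: 0.621
```

Emit:
arm_command(
  motion=[
    [4.5,[0,0,0.1],[0,0,0]],
    [8,[0,0,0.1],[0,0,0]],
    [8,[0,0,0.1],[0,0,0]],
    [8,[0,0,0.1],[0,0,0]],
    [8,[0,0,0.1],[0,0,0]],
    [8,[0,0,4],[0,0,0]],
    [8,[0,0,9],[0,0,0]],
    [8,[0,0,14],[0,0,0]],
  ],
)

```text
time_s: 36.42
eef_pos: [0.4918, -0.027, 0.1543]
tcp_rot: [3.139, -0.108, -0.001]
force: [1.2, 0.6, -0.7]
width: 0.909
```

Emit:
arm_command(
  motion=[
    [8,[0,-5,4],[0,0,0]],
    [8,[-1,-10,6],[0,0,0]],
    [8,[-2,-15,6],[0,0,0]],
    [8,[-3,-20,6],[0,0,0]],
    [8,[-4,-25,6],[0,0,0]],
    [8,[-4,-30,6],[0,0,0]],
    [8,[-4,-35,6],[0,0,0]],
    [8,[-4,-35,6],[0,0,0]],
  ],
)

```text
time_s: 37.42
eef_pos: [0.4514, -0.3796, 0.2119]
tcp_rot: [-3.139, 0.114, 0.003]
force: [1.4, 0.2, -0.3]
width: 0.916
```

```bash
python3 - <<'E'
from h import *
s=state();print(s['eef_pos'],s['time_s'])
T=np.array([.503,.113]);a=-.073;M=np.array([[np.cos(a),-np.sin(a)],[np.sin(a),np.cos(a)]])
o=[]
for n in('top','scene'):
    im=camera(n);c=get_calibration(n);o.append(im)
    for k,lo,hi,pf,x in(('cup',(5,150,80),(16,255,255),[(.024,0),(.028,.05)],(.4926,-.0268,.03)),('jar',(105,120,60),(125,255,255),[(.027,.053),(.027,.07)],(.6207,.1044,.065)),('flask',(0,120,80),(7,255,255),[(.0135,.13),(.0135,.143)],(.503,.113,.137)),('brown',(3,120,40),(14,255,200),[(.022,0),(.022,.056)],(.626,.185,.04)),('green',(45,150,40),(72,255,255),[(.022,0),(.022,.056)],(.602,-.157,.05))):
        try:
            u=proj(c,[x])[0];ce,st,mm=blob(im,u,lo,hi,25);hc,ar=hullcen(mm);p=hullfit(c,st,hc,pf,x[:2]);print(n,k,p.round(4),'tile frame mm',(1000*(p-T)@M).round(1))
        except Exception as e: print(n,k,e)
cv2.imwrite('pics/end.png',np.vstack([cv2.resize(o[0][130:290,180:440],(780,480)[:2]) [:300*2:1]])[:,:,::-1])
cv2.imwrite('pics/end_s.png',cv2.resize(o[1][140:290,110:410],(800,400))[:,:,::-1])
E
```

```text
[ 0.45142884 -0.37957154  0.21191464] 37.425
top cup [ 0.4925 -0.0261] tile frame mm [  -0.4 -139.5]
top jar [0.6208 0.1055] tile frame mm [118.    1.1]
top flask [0.5029 0.1142] tile frame mm [-0.2  1.2]
top brown [0.6253 0.1861] tile frame mm [116.6  81.9]
top green [ 0.6075 -0.1699] tile frame mm [ 124.8 -274.6]
scene cup [ 0.49   -0.0257] tile frame mm [  -2.8 -139.3]
scene jar [0.6189 0.1054] tile frame mm [116.2   0.9]
scene flask [0.5035 0.1157] tile frame mm [0.3 2.7]
scene brown [0.6275 0.1873] tile frame mm [118.8  83.2]
scene green attempt to get argmax of an empty sequence
```

View pics/end.png

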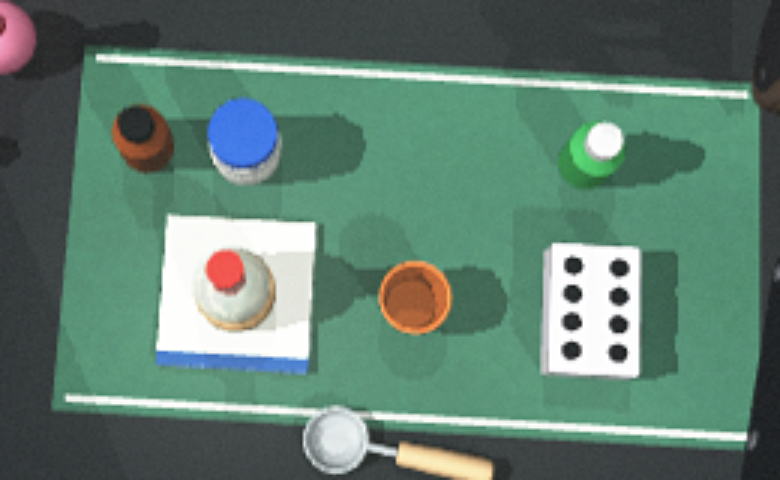

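View pics/end_s.png

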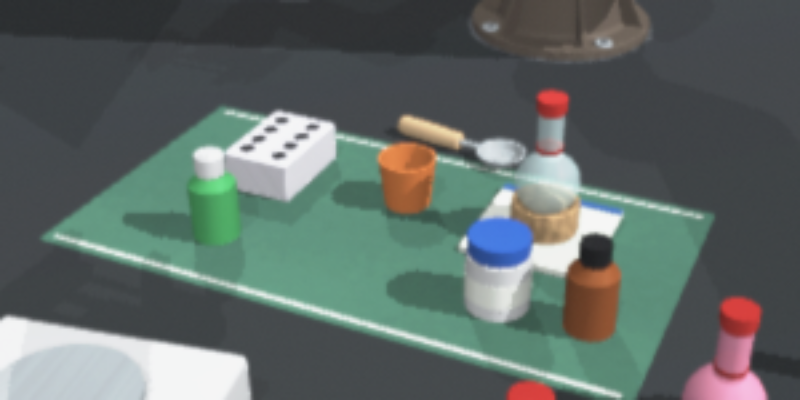

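Both views show everything upright and in place, and the gripper is clear of it all. Handing in.

```bash
python3 -c "from station import *;print(finish_job())"
```

```text
the job is handed in; nothing more can be done
None
```

The titration layout is done in the order asked and handed in at about 37 s of robot time. Each item was released before the next was taken, and nothing tipped over.

My last checks from the top and scene cameras, measured from the tile centre along its own edges:

| Item | Position (mm) | Target (mm) | How it stands |
|---|---|---|---|
| Cork ring | about (0, 1) | (0, 0) | Flat on the tile; last measured before the flask went in, still in place in the final views |
| Flask | (0, 1 to 3) | (0, 0) | Upright in the ring |
| Jar | (116–118, 1) | (118, 0) | About 28–30 mm clear of the tile edge |
| Brown bottle | (117–119, 82–83) | (118, 80) | About 31–32 mm clear of the jar |
| Cup | (-0.4 to -3, -139) | (0, -140) | Midway between tile and block |

- **Camera disagreement:** the two cameras differ by up to about 2.5 mm, close to their calibration accuracy.
- **Green bottle:** I never approached it, and it is standing in the final pictures. The fits meant to confirm its exact position mostly failed, so I checked it only by eye.
- **Forces:** the highest reading I saw was about 24 N, when the jar was set down, well under the limits. I read the force only at the end of each move.

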